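# Pack the pocket tester into its case over a separator sheet

## Task

Pack the orange tester away. First lay the red separator sheet flat over the first layer in the blue case, centred and lengthwise, and let go of it; then pull the orange tester out of its leaning stand and lay it down along the middle of the sheet, lengthwise and without dropping it. Leave the stand, the other two testers and the other things on the bench where they are.

Things in the scene. Friction and masses are not known exactly. Their poses are not given: they have to be found in the camera images.
- tester_orange: Pen-type tester, 165 mm long, about 80 g: square orange body 20 x 20 x 115 mm, below it a clear round probe 12 mm thick, 50 mm long. Origin: centre of the probe's lower end; +z along the tester to its top: body at z = 50 to 165, centre of mass near 105 mm; x and y square to its faces. It starts in one of the stand's wells, leaning with it; about 85 mm stick out.
- tester_mid (a point): Point on the orange tester's axis halfway along its length (82.5 mm from the probe's end); axes as the tester.
- tester_blue: Same tester with a blue body, in another well; stays there.
- tester_white: Same tester with a white body, in another well; stays there.
- stand: Grey leaning block (52 mm thick) on a black base plate 150 x 190 x 10 mm; loose, 0.95 kg: can be dragged or tipped. Origin: centre of its underside, z up. Three square wells 23 mm wide, 80 mm deep along their axes, at y = -58, 0, 58 mm, all leaning 25 degrees from vertical towards the stand's +x; the mouths' middles are at x = 3, z = 101 mm.
- separator: Red rigid flat sheet 180 (x) x 60 (y) x 6 mm, 60 g. Origin: centre of its underside, z up. It starts lying on the carton.
- carton: Fixed low cardboard block 150 (x) x 36 (y) x 25 mm high under the sheet, narrower than the sheet. Origin: centre of its underside.
- case: Fixed open blue storage case, outside 250 (x) x 134 (y) mm, walls 5 mm thick and 26 mm high. Inside lies a flat black moulded insert, 240 x 124 mm, with the first layer set into it flush; its top is 14 mm above the bench. Origin: centre of its underside, x along its length.
- case_seat (a point): Centre of the flat top of the case's insert (14 mm above the bench); the middle of the separator's underside belongs here. Axes as the case.
- buffer_bottle: White bottle, 44 mm diameter, 85 mm tall; bystander. Origin: centre of its underside.
- beaker: Glass beaker, 72 mm diameter, 90 mm tall; bystander. Origin: centre of its underside.
- slide_box: Green slide box 90 x 85 x 30 mm; bystander. Origin: centre of its underside.
Things that resemble listed ones, but are neither listed nor needed, are in the scene too. Of the things like the separator, leave any that is green; of the rest the larger one is meant.

How it is judged:
By the outcome, as a careful person would: the job done as asked, in the order asked, and still so for the second after the job is handed in, with the robot touching nothing.
It also fails if it takes over 62 s, if anything falls off the work surface, if the arm or the gripper's body presses on something with over 40 N, if the wrist force passes 120 N, or if a joint passes its speed limit or range.

## Robot

A 6-joint arm with a two-finger parallel gripper is mounted at the origin on the work surface. World frame = base frame: x ahead of the robot, y to its left, z up, the work surface at z = 0. Lengths are in m, angles in rad, forces in N, time in s.
With the tool pointing down it reaches from about 0.3 to 0.875 m from the base axis. Payload 4.2 kg.
Tool frame: the origin (TCP) lies midway between the tips of the shut fingers; the grasp point (between the pads) lies 19 mm behind it (r.grasp_offset is the distance from the TCP to the grasp point, in m); z points along the fingers, y is the line along which they close (so a half turn about z gives the same grasp; the last joint's range is limited). The gripper opens to 85 mm and grips with 20 to 120 N. Pads are 22 mm wide; open, the fingers measure 114 mm over their backs; the gripper's body (76 mm by 85 mm) begins 54 mm behind the grasp point. The pads swing forward as they close: fully open they stand 13 mm farther back than shut.
Start: joints at [-1.269, 0.32, 1.565, -0, 1.257, -0.02], TCP at [0.182, -0.545, 0.231] pointing down, gripper open.
Joint ranges: [-3.11, 3.11], [-0.84, 2.01], [0.21, 2.61], [-1.34, 4.49], [0.05, 2.63], [-2.56, 2.56]. Speed limits (rad/s): [2.57, 2.57, 3.14, 3.14, 3.14, 3.14].

## Interface

Orientations are given as a 3x3 rotation matrix whose columns are the frame's x, y, z axes.
In Python, from bench import monitor, get_image, calibration, order, outline_of, r gives the robot as it stands.
- The arm moves only by the tool servo_tool, never from a script. Its argument "series" is a list that holds one entry, the list of rows, each a list of 5 numbers: the shift along the tool's x, y, z in m, then the turn about the tool's z in rad, then the finger opening in m, from 0 to 0.0854. A call has 1 to 12 rows; each row is the pose to reach, as a shift and turn from the pose commanded when the call began, along the tool's axes at that moment; what a row does not reach only later rows make up. A row lasts 1/10 s, in which the tool goes at most 50 mm and 8.59 degrees, less where a joint would pass 70% of its speed; a pose out of reach is approached as far as the arm can. A call with a gripper value outside its range is refused whole. The fingers move at their own pace and stop on an object; "force" is the grip in N (left out, the last holds). Time passes only in rows, so rows that repeat a pose let the fingers close. It gives the time, the measured TCP pose, the force, the opening and the grip force at its end, in the units of the state.
- monitor.observe(): the state, without advancing time (a new reading comes with each control period).
- get_image(name): name is "scene" or "side" or "wrist"; returns (picture, depth): 420x560x3 uint8, red, green, blue; 420x560 float32, m along the optical axis (not along the pixel's ray), 0 where there is no reading.
- calibration(name): a dict with "fx", "fy", "cx", "cy" (pixels), "position" and "attitude" of the camera in the world; the wrist camera has in their place "mount" (4x4, takes a point from camera to tool coordinates, whose origin is the TCP and whose axes are the flange's). Camera axes: x right, y up, looking along -z (the intrinsics and any distortion apply to the point x, -y, -z); pixel columns grow to the right and rows downward; lengths in m; the calibration is good to about 2 mm. A picture is of the moment at which its call begins: read the wrist's pose just before it. calibration takes no time and is no camera call.
- order.close_job(): hands the job in; it is judged then, once.
Trained networks look in the newest picture that a camera, given by its name, has taken for a name from the list of things; names that differ only in an ending like _2 or _b are one class to them, and where a whole thing is asked for, a point or a joint stands for the part that bears it (a point fixed in the world has none). Each returns a list of dicts, best first, with "conf" (0 to 1); they miss things now and then, are a little off and sometimes report something else, mostly with a low value. They report only what shows in the picture. A call takes as long as a camera call. They do not tell look-alikes from the thing itself.
- outline_of(camera, label): "region" (420x560 bool, what is visible of it) and "rect" ([left, top, right, bottom] in pixels, round what is visible of it).
The state is a dict: "time_s": time; "qpos": joint angles; "joint_vel": joint speeds; "joint_torque": joint torques, N m; "ee_pos": TCP position; "tool_rot": TCP orientation; "wrist_force": force on the tool from outside, world axes, zero at the start; "wrist_torque": the same for the moment, N m; "grip_width": finger opening in m; "finger_force": force on a finger pad.
Only numpy, scipy, OpenCV 4.12 (cv2) and the standard library are available. Lean on these libraries where they do the work, as an engineer would, in place of code of your own. Each camera call takes 0.05 s, during which the arm holds its last target. There are 200 camera calls.

## Working session

There is one attempt and no reset: what is moved stays moved. The work goes in short steps, Python scripts to look and compute and a tool call to move; the robot and the scene stay as the last step left them, time stands still between calls to the robot, and variables do not carry over. Pictures are saved under pics/ and viewed, at most 10 in all, crops included, and the job is handed in when it is done.

Besides the shell and the picture viewer there is one more tool, called after ">>>" as name(argument=value, ...), one argument or row to a line, values as JSON. servo_tool: Moves the arm, as the interface text tells. Its arguments: {"type":"object","properties":{"series":{"type":"array"},"force":{"type":"number"}},"required":["series"]}

```bash
mkdir -p pics; ls
cat > h.py <<'E'
import numpy as np, cv2
from bench import monitor,get_image,calibration,order,outline_of,r
def grab(name):
    s=monitor.observe(); im,d=get_image(name); c=calibration(name)
    if name=="wrist":
        T=np.eye(4);T[:3,:3]=np.array(s["tool_rot"]);T[:3,3]=s["ee_pos"]; M=T@np.array(c["mount"])
    else:
        M=np.eye(4);M[:3,:3]=np.array(c["attitude"]).reshape(3,3) if np.size(c["attitude"])==9 else np.nan;M[:3,3]=c["position"]
    v,u=np.mgrid[:420,:560]
    P=np.stack([(u-c["cx"])/c["fx"]*d,-(v-c["cy"])/c["fy"]*d,-d],-1)
    W=P@M[:3,:3].T+M[:3,3]; W[d<=0]=np.nan
    return im,d,W
def save(n,im): cv2.imwrite("pics/"+n,im[...,::-1])
E
python3 - <<'E'
from h import *
a,_,W=grab("scene");b,_,W2=grab("side")
for n in("scene","side"):print({k:v for k,v in calibration(n).items()})
save("scene.png",a);save("side.png",b)
for l in["separator","carton","case","stand","tester_orange","tester_blue","tester_white","buffer_bottle","beaker","slide_box"]:
  for n,w in(("scene",W),("side",W2)):
    for o in outline_of(n,l):print(l,n,round(o["conf"],2),[int(x) for x in o["rect"]],np.nanmedian(w[o["region"]],0).round(3))
print(monitor.observe()["time_s"])
E
```

```text
pics
{'fx': 381.9430850646986, 'fy': 381.9430850646986, 'cx': 280.3582560201802, 'cy': 207.44583303175847, 'position': array([1.14036078, 0.02296147, 0.88343963]), 'attitude': array([[-0.03562396, -0.79453307,  0.606175  ],
       [ 0.99927874, -0.02033847,  0.03206777],
       [-0.01315024,  0.60688017,  0.79468455]])}
{'fx': 434.6615004842042, 'fy': 434.6615004842042, 'cx': 280.35198378074034, 'cy': 213.03520457243587, 'position': array([0.46820889, 0.73775978, 0.76641096]), 'attitude': array([[-0.99669294,  0.06440771, -0.04954623],
       [-0.08036126, -0.69082401,  0.71854315],
       [ 0.01205199,  0.72014848,  0.69371529]])}
separator scene 0.98 [281, 199, 312, 257] [0.564 0.03  0.03 ]
separator scene 0.9 [362, 144, 380, 185] [0.294 0.265 0.005]
separator scene 0.88 [276, 164, 324, 189] [0.347 0.044 0.003]
separator scene 0.74 [163, 202, 227, 286] [ 0.612 -0.229  0.013]
separator side 0.77 [225, 217, 301, 241] [0.555 0.033 0.031]
separator side 0.75 [336, 222, 376, 271] [0.346 0.047 0.005]
separator side 0.56 [341, 314, 435, 351] [0.284 0.27  0.006]
carton side 0.8 [234, 238, 
[... 517 characters left out ...]
]
tester_blue scene 0.76 [380, 190, 410, 214] [0.558 0.275 0.144]
tester_blue side 0.52 [240, 276, 262, 297] [0.549 0.292 0.168]
tester_white scene 0.84 [374, 213, 411, 230] [0.614 0.261 0.143]
tester_white side 0.68 [204, 266, 232, 286] [0.603 0.277 0.164]
tester_white side 0.31 [238, 276, 260, 292] [0.55  0.293 0.17 ]
buffer_bottle scene 0.6 [389, 268, 410, 297] [0.728 0.274 0.054]
buffer_bottle side 0.6 [158, 295, 180, 332] [0.711 0.292 0.054]
beaker scene 0.97 [319, 280, 349, 320] [0.759 0.122 0.054]
beaker side 0.67 [142, 222, 177, 269] [0.773 0.13  0.06 ]
slide_box scene 0.92 [255, 287, 290, 322] [ 0.777 -0.02   0.029]
slide_box side 0.62 [154, 196, 200, 228] [ 0.773 -0.009  0.029]
1.1
```

View pics/scene.png

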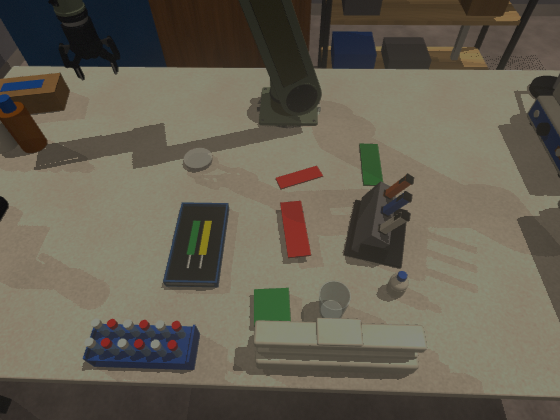

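View pics/side.png

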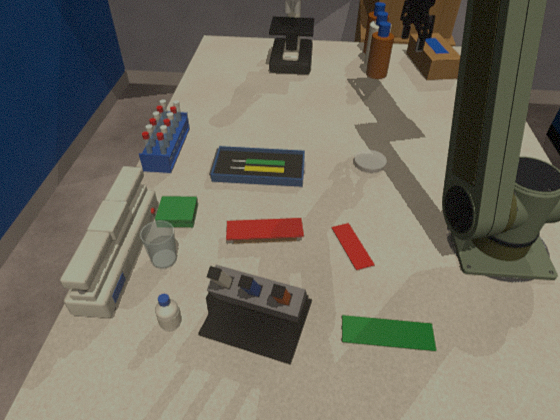

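Separator candidates in the scene view:
- The large red sheet on the carton, at (296,229).
- The small red strip lying on the bench, at (300,177).
- The green sheet, at (371,164).

I choose the large red sheet at (296,229). The orange tester is the far one in the stand, at (400,186). Next I measure poses and check the choice with a close crop.

```bash
cat >> h.py <<'E'
def rect(P):
    (c,s,a)=cv2.minAreaRect(P[:,:2].astype(np.float32)*1000)
    a=a if s[0]>=s[1] else a+90
    return np.round(np.array(c)/1000,4),np.round(sorted(s),1),round((a+90)%180-90,2)
def hsv(im):return cv2.cvtColor(im,cv2.COLOR_RGB2HSV).astype(int)
E
python3 - <<'E'
from h import *
for n in("scene","side"):
    im,d,W=grab(n);H=hsv(im);h,s,v=H[...,0],H[...,1],H[...,2];x,y,z=W[...,0],W[...,1],W[...,2]
    red=((h<8)|(h>172))&(s>150)&(z>.022)&(z<.04)&(abs(x-.56)<.15)&(abs(y-.03)<.1)
    print(n,"sheet",rect(W[red]),np.median(z[red]).round(4),red.sum())
    reg=(abs(x-.605)<.16)&(abs(y+.225)<.1)&(z>.007)
    blue=reg&(h>100)&(h<130)&(s>110)&(z>.018)
    print("case rim",rect(W[blue]),"all",rect(W[reg]))
    ins=reg&(z<.018); print("ins z",np.median(z[ins]).round(4))
    for nm,c in(("o",(h<16)&(s>130)),("b",(h>100)&(h<130)&(s>80)),("w",(s<90)&(v>110))):
        m=c&(z>.1)&(z<.22)&(y>.2)&(y<.4)&(x>.45)&(x<.66)
        P=W[m]
        if len(P)>10:
            C=P.mean(0);u,S,V=np.linalg.svd(P-C);a=V[0]*np.sign(V[0,2]);print(nm,len(P),C.round(3),a.round(3),P.min(0).round(3),P.max(0).round(3))
    st=(z>.003)&(z<.016)&(v<80)&(abs(x-.57)<.15)&(abs(y-.24)<.13); print("base",rect(W[st]))
    if n=="scene":save("crop.png",cv2.resize(im[140:300,220:430],None,fx=3.5,fy=3.5,interpolation=cv2.INTER_CUBIC))
E
```

```text
scene sheet (array([0.5547, 0.0288]), array([ 58.9, 179.7]), 8.52) 0.0296 1178
case rim (array([0., 0.]), array([0., 0.]), 0.0) all (array([ 0.5996, -0.2291]), array([135.4, 260.2]), 0.39)
ins z 0.0126
o 192 [0.501 0.285 0.135] [0.181 0.474 0.862] [0.482 0.264 0.102] [0.511 0.309 0.171]
b 53 [0.549 0.262 0.127] [0.188 0.42  0.888] [0.54  0.251 0.105] [0.56  0.278 0.162]
base (array([0.5474, 0.2545]), array([149.8, 190.4]), -13.92)
side sheet (array([0.5548, 0.0298]), array([ 63.6, 178.3]), 8.9) 0.0308 1418
case rim (array([ 0.5984, -0.2266]), array([130. , 246.4]), 0.69) all (array([ 0.5979, -0.2259]), array([142.5, 260.1]), 0.33)
ins z 0.014
o 115 [0.489 0.298 0.138] [0.131 0.481 0.867] [0.48  0.272 0.103] [0.506 0.32  0.172]
b 124 [0.544 0.283 0.138] [0.13  0.462 0.877] [0.536 0.259 0.102] [0.559 0.303 0.17 ]
w 447 [0.527 0.252 0.112] [ 0.979 -0.153  0.131] [0.455 0.215 0.1  ] [0.629 0.291 0.172]
base (array([0.5462, 0.2561]), array([149.8, 189. ]), -14.0)
```

View pics/crop.png

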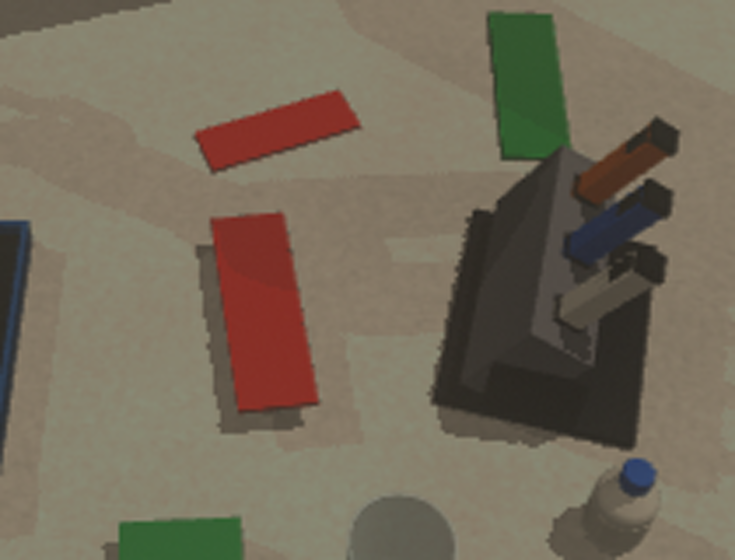

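The crop confirms it: the large red sheet at crop (265,310) sits raised on the carton. The small strip at (277,130) lies flat on the bench. Now I compute the move over the sheet.

```bash
cat >> h.py <<'E'
def go(p,yaw=None):
    """world target; yaw(deg)= direction of closing line (tool y) mod 180"""
    s=monitor.observe();R=np.array(s["tool_rot"]).reshape(3,3);e=np.array(s["ee_pos"])
    t=0
    if yaw is not None:
        c=np.degrees(np.arctan2(R[1,1],R[0,1]));dw=(yaw-c+90)%180-90;t=np.radians(dw)*np.sign(R[2,2])
    print("t",s["time_s"],"ee",e.round(4),"yaw",np.degrees(np.arctan2(R[1,1],R[0,1])).round(2),"shift",(R.T@(np.array(p)-e)).round(4),"turn",round(float(t),4),"q6",round(s["qpos"][5],2),"F",np.round(s["wrist_force"],2),"w",round(s["grip_width"],4))
    return R
E
python3 - <<'E'
from h import *
R=go((.555,.0293,.12),98.7);print(R.round(3),r.grasp_offset)
E
```

```text
t 1.2 ee [ 0.1819 -0.5455  0.2314] yaw -71.56 shift [ 0.5358 -0.4273  0.1113] turn 0.17 q6 -0.02 F [-0.08 -0.11  0.77] w 0.0853
[[ 0.949  0.316  0.   ]
 [ 0.316 -0.949 -0.   ]
 [ 0.     0.    -1.   ]] 0.0187
```

>>> servo_tool(
  series=[
    [[0.536,-0.427,0.08,0.17,0.085],[0.536,-0.427,0.08,0.17,0.085],[0.536,-0.427,0.08,0.17,0.085],[0.536,-0.427,0.08,0.17,0.085],[0.536,-0.427,0.08,0.17,0.085],[0.536,-0.427,0.08,0.17,0.085],[0.536,-0.427,0.08,0.17,0.085],[0.536,-0.427,0.08,0.17,0.085],[0.536,-0.427,0.08,0.17,0.085],[0.536,-0.427,0.08,0.17,0.085],[0.536,-0.427,0.08,0.17,0.085],[0.536,-0.427,0.08,0.17,0.085]],
  ],
)

```text
time_s: 2.4
ee_pos: [0.5076, -0.0439, 0.1618]
tool_rot: [[0.988, 0.152, 0.001], [0.152, -0.988, -0.0], [0.001, 0.0, -1.0]]
wrist_force: [1.2, -0.1, -0.3]
grip_width: 0.0848
finger_force: 0.0
```

Run:
```python
from h import *
go((.555,.0293,.12),98.7)
im,d,W=grab("wrist");H=hsv(im);h,s,v=H[...,0],H[...,1],H[...,2];x,y,z=W[...,0],W[...,1],W[...,2]
red=((h<8)|(h>172))&(s>150)&(z>.02)&(z<.045)
print(rect(W[red]),np.median(z[red]),red.sum());save("w1.png",im)
```

```text
t 2.4 ee [ 0.5076 -0.0439  0.1618] yaw -81.28 shift [ 0.058  -0.0652  0.0418] turn 0.0003 q6 1.31 F [ 1.17 -0.14 -0.32] w 0.0848
(array([0.5537, 0.029 ]), array([ 59.6, 178.9]), 8.5) 0.03032136430545429 15527
```

>>> servo_tool(
  series=[
    [[0.057,-0.065,0.09,0,0.085],[0.057,-0.065,0.09,0,0.085],[0.057,-0.065,0.09,0,0.085],[0.057,-0.065,0.09,0,0.085],[0.057,-0.065,0.09,0,0.085]],
  ],
)

```text
time_s: 2.95
ee_pos: [0.553, 0.0268, 0.0717]
tool_rot: [[0.988, 0.152, -0.001], [0.152, -0.988, -0.0], [-0.001, 0.0, -1.0]]
wrist_force: [0.1, 0.3, 0.3]
grip_width: 0.085
finger_force: 0.0
```

Run:
```python
from h import *
im,d,W=grab("wrist");H=hsv(im);h,s,v=H[...,0],H[...,1],H[...,2];x,y,z=W[...,0],W[...,1],W[...,2]
red=((h<8)|(h>172))&(s>150)&(z>.02)&(z<.045)
print(rect(W[red]),np.median(z[red]),red.sum());save("w2.png",im)
go((.554,.029,.017),98.6)
```

```text
(array([0.5544, 0.029 ]), array([ 59.6, 177.3]), 8.61) 0.03032458947067282 26735
t 3.0 ee [0.5532 0.0264 0.0725] yaw -81.31 shift [ 0.0011 -0.0025  0.0555] turn 0.0015 q6 1.45 F [ 0.05  0.62 -0.19] w 0.0848
```

View pics/w2.png

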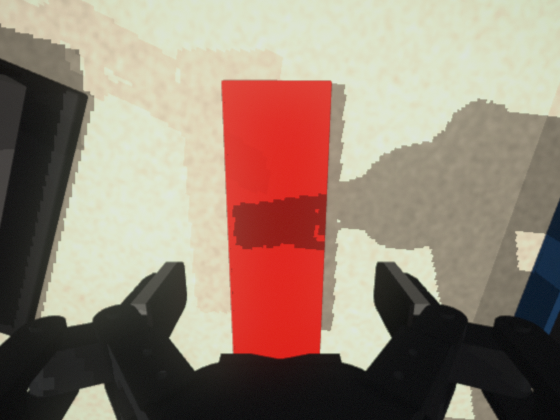

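The red sheet (columns 222–331) lies between the fingers, well aligned. Descending and gripping.

>>> servo_tool(
  series=[
    [[0.001,-0.0025,0.03,0,0.085],[0.001,-0.0025,0.055,0,0.085],[0.001,-0.0025,0.055,0,0.085],[0.001,-0.0025,0.055,0,0.085],[0.001,-0.0025,0.055,0,0.05],[0.001,-0.0025,0.055,0,0.05],[0.001,-0.0025,0.055,0,0.05],[0.001,-0.0025,0.055,0,0.05],[0.001,-0.0025,0.055,0,0.05],[0.001,-0.0025,0.055,0,0.05]],
  ],
  force=40,
)

```text
time_s: 4.0
ee_pos: [0.5549, 0.0293, 0.0188]
tool_rot: [[0.989, 0.151, 0.003], [0.151, -0.989, -0.0], [0.003, 0.001, -1.0]]
wrist_force: [-1.1, -1.5, 6.1]
grip_width: 0.0586
finger_force: 42.4
```

>>> servo_tool(
  series=[
    [[0,0,-0.02,0,0.05],[0,0,-0.06,0,0.05],[0,0,-0.09,0,0.05],[0,0,-0.09,0,0.05]],
  ],
)

```text
time_s: 4.4
ee_pos: [0.557, 0.0297, 0.112]
tool_rot: [[0.988, 0.151, 0.011], [0.151, -0.988, 0.0], [0.011, 0.001, -1.0]]
wrist_force: [0.6, -0.4, 0.6]
grip_width: 0.0586
finger_force: 43.8
```

Run:
```python
from h import *
im,d,W=grab("side");H=hsv(im);h,s,v=H[...,0],H[...,1],H[...,2];x,y,z=W[...,0],W[...,1],W[...,2]
red=((h<8)|(h>172))&(s>150)&(z>.06)&(z<.3)&(abs(x-.56)<.15)&(abs(y-.03)<.1)
P=W[red];print(len(P));A=np.c_[P[:,:2]-P[:,:2].mean(0),np.ones(len(P))];print(np.linalg.lstsq(A,P[:,2],rcond=None)[0].round(4),rect(P))
go((.5985,-.228,.06),90.5)
save("s2.png",im)
```

```text
1292
[-0.0134  0.1156  0.1248] (array([0.5539, 0.0482]), array([ 99.2, 178. ]), 8.83)
t 4.45 ee [0.5554 0.0297 0.1097] yaw -81.3 shift [0.0034 0.2612 0.0499] turn 0.1431 q6 1.45 F [-0.27 -0.39 -0.67] w 0.0585
```

>>> servo_tool(
  series=[
    [[0.0034,0.05,0,0.0,0.05],[0.0034,0.1,0,0.06,0.05],[0.0034,0.15,0,0.143,0.05],[0.0034,0.2,0,0.143,0.05],[0.0034,0.24,0.02,0.143,0.05],[0.0034,0.261,0.04,0.143,0.05],[0.0034,0.261,0.04,0.143,0.05],[0.0034,0.261,0.04,0.143,0.05]],
  ],
)

```text
time_s: 5.25
ee_pos: [0.5954, -0.2275, 0.0653]
tool_rot: [[1.0, 0.008, -0.003], [0.008, -1.0, 0.002], [-0.003, -0.002, -1.0]]
wrist_force: [-0.2, -0.6, 0.3]
grip_width: 0.0585
finger_force: 43.8
```

Run:
```python
from h import *
for n in("scene","side","wrist"):
    im,d,W=grab(n);H=hsv(im);h,s,v=H[...,0],H[...,1],H[...,2];x,y,z=W[...,0],W[...,1],W[...,2]
    reg=(abs(x-.6)<.15)&(abs(y+.227)<.085)
    bl=reg&(h>100)&(h<130)&(s>90)&(z>.008)&(z<.035)
    red=((h<8)|(h>172))&(s>130)&reg&(z>.035)
    print(n,bl.sum(),rect(W[bl]) if bl.sum() else"",np.nanpercentile(W[bl],[1,99],axis=0).round(4).tolist() if bl.sum() else "","sheet",rect(W[red]) if red.sum() else "",np.nanmedian(z[red]) if red.sum() else "")
    save("p_%s.png"%n,im)
go((.5985,-.228,.0085),90.5)
```

```text
scene 168 (array([ 0.5971, -0.2292]), array([132.3, 251.1]), 0.33) [[0.4729, -0.2947, 0.0211], [0.7221, -0.1631, 0.028]] sheet (array([ 0.5968, -0.2172]), array([ 80.7, 178.4]), 0.29) 0.07574695782361279
side 289 (array([ 0.598 , -0.2263]), array([138.2, 248.1]), 0.53) [[0.4745, -0.2949, 0.0084], [0.7215, -0.1582, 0.0287]] sheet (array([ 0.5954, -0.2245]), array([ 66.4, 179.2]), -0.08) 0.07822357606517838
wrist 9686 (array([ 0.645 , -0.2287]), array([134.4, 153.7]), 0.37) [[0.5767, -0.2952, 0.0138], [0.7213, -0.1622, 0.0268]] sheet (array([ 0.6196, -0.2268]), array([ 60.8, 131.8]), 0.44) 0.07837999384378284
t 5.4 ee [ 0.5968 -0.2266  0.0674] yaw -89.42 shift [0.0016 0.0014 0.0589] turn 0.0015 q6 1.18 F [ 0.86 -0.44 -0.85] w 0.0583
```

View pics/p_wrist.png

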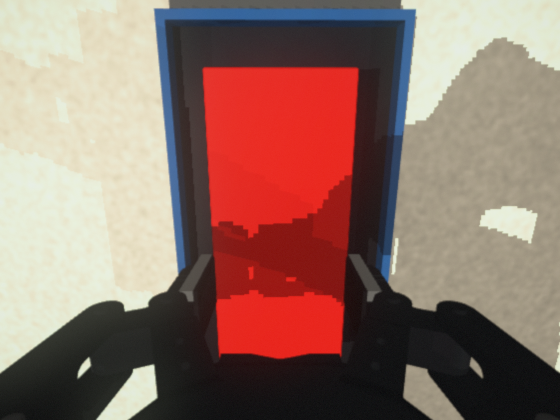

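The sheet sits centred over the case: sheet columns 204–358, case rims at 156–415. Lowering.

>>> servo_tool(
  series=[
    [[0.0015,0.002,0.025,0.001,0.05],[0.0015,0.002,0.045,0.001,0.05],[0.0015,0.002,0.053,0.001,0.05],[0.0015,0.002,0.056,0.001,0.05],[0.0015,0.002,0.058,0.001,0.05],[0.0015,0.002,0.059,0.001,0.05],[0.0015,0.002,0.059,0.001,0.05]],
  ],
)

```text
time_s: 6.1
ee_pos: [0.5988, -0.2296, 0.0094]
tool_rot: [[1.0, 0.008, 0.002], [0.008, -1.0, -0.0], [0.002, 0.0, -1.0]]
wrist_force: [-0.9, 2.1, 4.9]
grip_width: 0.0588
finger_force: 46.7
```

Run:
```python
from h import *
im,d,W=grab("wrist");H=hsv(im);h,s,v=H[...,0],H[...,1],H[...,2];x,y,z=W[...,0],W[...,1],W[...,2]
red=((h<8)|(h>172))&(s>130)&(abs(y+.227)<.05)
print(np.nanpercentile(z[red],[5,50,95]).round(4))
go((.5985,-.228,.0085),90.5)
```

```text
[0.0196 0.0208 0.0222]
t 6.15 ee [ 0.5988 -0.2296  0.0094] yaw -89.55 shift [-0.0002 -0.0016  0.0009] turn -0.001 q6 1.18 F [-0.68  3.01  6.4 ] w 0.0586
```

>>> servo_tool(
  series=[
    [[0,0,0,0,0.075],[0,0,0,0,0.075],[0,0,0,0,0.075],[0,0,-0.03,0,0.075],[0,0,-0.08,0,0.075],[0,0,-0.13,0,0.075],[0,0,-0.18,0,0.075],[0,0,-0.22,0,0.075],[0,0,-0.22,0,0.075]],
  ],
)

```text
time_s: 7.05
ee_pos: [0.601, -0.2312, 0.2351]
tool_rot: [[1.0, 0.008, 0.013], [0.008, -1.0, -0.005], [0.013, 0.006, -1.0]]
wrist_force: [0.4, 0.1, 0.3]
grip_width: 0.0751
finger_force: 0.0
```

Run:
```python
from h import *
im,d,W=grab("wrist");H=hsv(im);h,s,v=H[...,0],H[...,1],H[...,2];x,y,z=W[...,0],W[...,1],W[...,2]
reg=(abs(x-.6)<.15)&(abs(y+.227)<.085)
red=((h<8)|(h>172))&(s>130)&reg
bl=reg&(h>100)&(h<130)&(s>90)&(z>.008)&(z<.035)
print(rect(W[red]),rect(W[bl]),np.nanpercentile(z[red],[5,50,95]).round(4))
go((.495,.287,.24),-14)
```

```text
(array([ 0.5962, -0.2113]), array([100. , 184.5]), 0.22) (array([ 0.5966, -0.229 ]), array([133.1, 249.3]), 0.47) [0.0176 0.0192 0.0205]
t 7.1 ee [ 0.5995 -0.2306  0.2314] yaw -89.56 shift [-0.1004 -0.5183 -0.0109] turn -1.3188 q6 1.18 F [-0.51  0.22  0.09] w 0.0751
```

>>> servo_tool(
  series=[
    [[-0.1,-0.518,-0.011,-0.5,0.06],[-0.1,-0.518,-0.011,-1.0,0.06],[-0.1,-0.518,-0.011,-1.319,0.06],[-0.1,-0.518,-0.011,-1.319,0.06],[-0.1,-0.518,-0.011,-1.319,0.06],[-0.1,-0.518,-0.011,-1.319,0.06],[-0.1,-0.518,-0.011,-1.319,0.06],[-0.1,-0.518,-0.011,-1.319,0.06],[-0.1,-0.518,-0.011,-1.319,0.06],[-0.1,-0.518,-0.011,-1.319,0.06],[-0.1,-0.518,-0.011,-1.319,0.06],[-0.1,-0.518,-0.011,-1.319,0.06]],
  ],
)

```text
time_s: 8.3
ee_pos: [0.4924, 0.2904, 0.2366]
tool_rot: [[0.237, 0.971, -0.003], [0.971, -0.237, -0.001], [-0.001, -0.003, -1.0]]
wrist_force: [-0.1, -0.6, 0.2]
grip_width: 0.0602
finger_force: 0.0
```

>>> servo_tool(
  series=[
    [[0,0,0,0,0.06],[0,0,0,0,0.06],[0,0,0,0,0.06],[0,0,0,0,0.06]],
  ],
)

```text
time_s: 8.7
ee_pos: [0.4944, 0.2863, 0.2387]
tool_rot: [[0.243, 0.97, -0.0], [0.97, -0.243, -0.0], [-0.0, 0.0, -1.0]]
wrist_force: [0.1, 0.4, -0.7]
grip_width: 0.0601
finger_force: 0.0
```

Run:
```python
from h import *
go((.495,.287,.24),-14)
im,d,W=grab("wrist");H=hsv(im);h,s,v=H[...,0],H[...,1],H[...,2];x,y,z=W[...,0],W[...,1],W[...,2]
save("w3.png",im)
for n in("scene","side"):
    o=grab(n);save("q_%s.png"%n,o[0])
    H2=hsv(o[0]);X=o[2];rd=((H2[...,0]<8)|(H2[...,0]>172))&(H2[...,1]>130)&(abs(X[...,1]+.227)<.06)&(abs(X[...,0]-.6)<.12)&(X[...,2]>.008);print(n,rect(X[rd]),np.median(X[rd][:,2]))
m=(((h<18)|(h>172))&(s>100)&(z>.1)&(z<.22)&(abs(x-.5)<.06)&(abs(y-.29)<.06))
P=W[m];print(len(P),P.mean(0).round(4),np.percentile(P,[1,99],axis=0).round(4))
sy=np.array([-.970,.242]);sx=np.array([.242,.970])
print("stand y/x ranges",np.percentile(P[:,:2]@sy,[1,50,99]).round(4),np.percentile(P[:,:2]@sx,[1,99]).round(4), "pred", np.array([.4915,.272])@sy, np.array([.5,.307])@sx)
```

```text
t 8.7 ee [0.4944 0.2863 0.2387] yaw -14.08 shift [ 0.0009  0.0004 -0.0013] turn -0.0014 q6 0.75 F [ 0.14  0.38 -0.68] w 0.0601
scene (array([ 0.5982, -0.2313]), array([ 63.8, 182. ]), 0.37) 0.018451440592836765
side (array([ 0.6472, -0.2354]), array([77.7, 90.5]), -0.1) 0.01960392188350668
358 [0.4919 0.2808 0.1356] [[0.48   0.2633 0.1037]
 [0.5044 0.3008 0.1727]]
stand y/x ranges [-0.4186 -0.4094 -0.3996] [0.3746 0.4105] pred -0.410931 0.41879
```

View pics/w3.png

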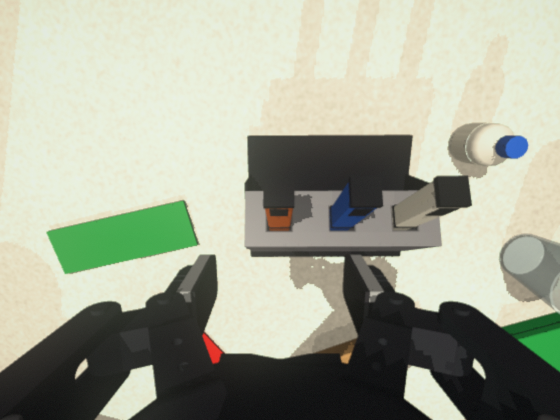

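The orange tester's black cap is at (279,190), centred between the fingers in columns. Descending to grip near its top.

>>> servo_tool(
  series=[
    [[0.0156,0,0.03,0,0.06],[0.0156,0,0.06,0,0.06],[0.0156,0,0.0885,0,0.06],[0.0156,0,0.0885,0,0.06],[0.0156,0,0.0885,0,0.04]],
  ],
  force=60,
)

```text
time_s: 9.35
ee_pos: [0.4981, 0.3025, 0.1506]
tool_rot: [[0.242, 0.97, 0.0], [0.97, -0.242, -0.0], [-0.0, 0.0, -1.0]]
wrist_force: [0.1, -0.8, 1.1]
grip_width: 0.0468
finger_force: 0.0
```

Run:
```python
from h import *
go((.498,.3015,.150),-14)
a=grab("side")[0];b=grab("wrist")[0]
save("g.png",np.hstack([cv2.resize(a[230:370,190:340],(420,392)),cv2.resize(b[:,:],None,fx=.65,fy=.933)]))
```

```text
t 9.35 ee [0.4981 0.3025 0.1506] yaw -13.99 shift [-0.001   0.0002  0.0006] turn 0.0001 q6 0.77 F [ 0.06 -0.78  1.05] w 0.0468
```

View pics/g.png

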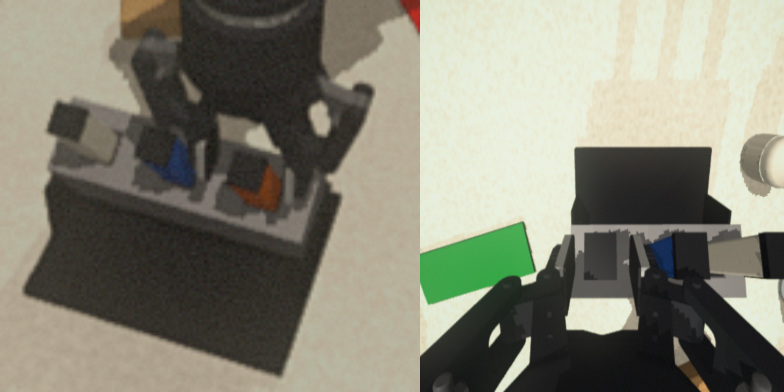

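The fingers straddle the orange tester, with its cap at (600,255) in the right half and centred. Closing.

>>> servo_tool(
  series=[
    [[-0.001,0,0,0,0.01],[-0.001,0,0,0,0.01],[-0.001,0,0,0,0.01],[-0.001,0,0,0,0.01],[-0.001,0,0,0,0.01],[-0.001,0,0,0,0.01],[-0.001,0,0,0,0.01]],
  ],
  force=70,
)

```text
time_s: 10.15
ee_pos: [0.4982, 0.302, 0.1519]
tool_rot: [[0.242, 0.97, 0.002], [0.97, -0.242, 0.001], [0.002, 0.002, -1.0]]
wrist_force: [-0.2, -0.9, 5.9]
grip_width: 0.0184
finger_force: 68.4
```

>>> servo_tool(
  series=[
    [[0.0042,0,-0.009,0,0.01],[0.0085,0,-0.018,0,0.01],[0.0127,0,-0.0272,0,0.01],[0.0169,0,-0.0362,0,0.01]],
  ],
)

```text
time_s: 10.55
ee_pos: [0.5018, 0.3185, 0.1873]
tool_rot: [[0.241, 0.97, 0.0], [0.97, -0.241, 0.0], [0.0, 0.0, -1.0]]
wrist_force: [1.6, 0.7, -1.0]
grip_width: 0.0189
finger_force: 68.5
```

```bash
cat >> h.py <<'E'
def axis(n):
    im,d,W=grab(n);H=hsv(im);h,s=H[...,0],H[...,1];e=np.array(monitor.observe()["ee_pos"])
    m=(h>3)&(h<18)&(s>120)&(np.linalg.norm(W-e,axis=-1)<.2)&(W[...,2]>.02 if e[2]>.12 else W[...,2]>.004)
    k,l,st,_=cv2.connectedComponentsWithStats(m.astype(np.uint8));j=1+st[1:,4].argmax();P=W[l==j];C=P.mean(0);V=np.linalg.svd(P-C)[2][0];V=V*np.sign(V[2])
    print(n,len(P),C.round(4),"dir",V.round(3),"tilt",np.degrees(np.arccos(V[2])).round(1),P.min(0).round(3),P.max(0).round(3));return im
E
python3 - <<'E'
from h import *
R=go((.498,.3015,.150),-14)
save("u1.png",axis("side"));axis("scene")
E
```

```text
t 10.55 ee [0.5018 0.3185 0.1873] yaw -13.97 shift [-0.0174  0.0004  0.0373] turn 0.0005 q6 0.79 F [ 1.61  0.71 -0.99] w 0.0189
side 122 [0.4943 0.3084 0.1545] dir [0.162 0.5   0.851] tilt 31.7 [0.482 0.262 0.107] [0.511 0.34  0.208]
scene 161 [0.5043 0.2977 0.1636] dir [0.118 0.414 0.902] tilt 25.5 [0.487 0.283 0.134] [0.512 0.316 0.189]
```

>>> servo_tool(
  series=[
    [[0.0055,0,-0.0118,0,0.01],[0.011,0,-0.0236,0,0.01],[0.0165,0,-0.0354,0,0.01],[0.022,0,-0.0472,0,0.01],[0.0275,0,-0.059,0,0.01],[0.0275,0,-0.08,0,0.01],[0.0275,0,-0.1,0,0.01],[0.0275,0,-0.1,0,0.01]],
  ],
)

```text
time_s: 11.45
ee_pos: [0.5095, 0.3458, 0.2901]
tool_rot: [[0.241, 0.97, 0.006], [0.97, -0.241, 0.004], [0.005, 0.005, -1.0]]
wrist_force: [0.1, 0.7, -0.4]
grip_width: 0.0188
finger_force: 68.5
```

Run:
```python
from h import *
a=axis("side");b=axis("scene")
save("u2.png",np.hstack([cv2.resize(a,(400,300)),cv2.resize(b,(400,300))]))
go((.6,-.08,.26),90)
```

```text
side 204 [0.5032 0.338  0.2611] dir [0.179 0.486 0.855] tilt 31.2 [0.49  0.308 0.217] [0.521 0.366 0.309]
scene 210 [0.5105 0.3235 0.2627] dir [0.133 0.444 0.886] tilt 27.6 [0.494 0.308 0.235] [0.52  0.344 0.289]
t 11.55 ee [0.5083 0.3448 0.2866] yaw -13.98 shift [-0.3901  0.1916  0.0265] turn 1.3269 q6 0.82 F [ 0.02 -0.03 -0.13] w 0.0187
```

View pics/u2.png

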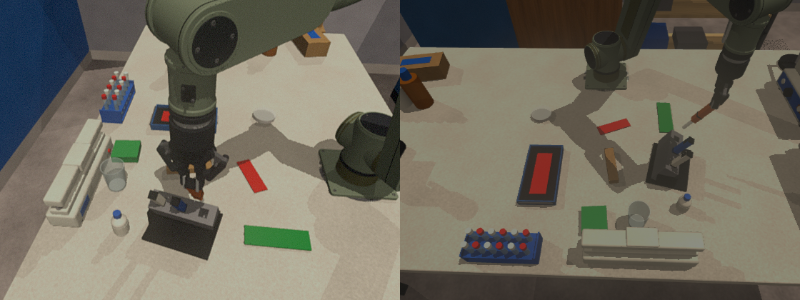

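The tester is out and free (right half, (703,115)), the stand is unmoved, and the sheet lies in the case at (541,174). Now to the clear bench strip between carton and case, where I'll tilt it flat.

>>> servo_tool(
  series=[
    [[0,0,-0.04,0,0.01],[-0.03,0.01,-0.06,0.1,0.01],[-0.07,0.02,-0.06,0.25,0.01],[-0.11,0.03,-0.06,0.4,0.01],[-0.15,0.045,-0.06,0.55,0.01],[-0.19,0.06,-0.06,0.7,0.01],[-0.23,0.07,-0.06,0.85,0.01],[-0.27,0.08,-0.05,1.0,0.01],[-0.31,0.095,-0.02,1.15,0.01],[-0.35,0.11,0.02,1.3,0.01],[-0.38,0.12,0.05,1.327,0.01],[-0.407,0.1235,0.07,1.327,0.01]],
  ],
)

```text
time_s: 12.75
ee_pos: [0.5282, -0.0818, 0.2126]
tool_rot: [[1.0, -0.002, -0.005], [-0.002, -1.0, 0.001], [-0.005, -0.001, -1.0]]
wrist_force: [-0.6, -0.5, -0.7]
grip_width: 0.0185
finger_force: 68.6
```

>>> servo_tool(
  series=[
    [[0,0,0,0,0.01],[0,0,0,0,0.01],[0,0,0.02,0,0.01],[0,0,0.03,0,0.01],[0,0,0.03,0,0.01]],
  ],
)

```text
time_s: 13.25
ee_pos: [0.5291, -0.079, 0.1856]
tool_rot: [[1.0, 0.001, -0.002], [0.001, -1.0, 0.001], [-0.002, -0.001, -1.0]]
wrist_force: [-0.2, 1.1, -0.8]
grip_width: 0.0187
finger_force: 68.8
```

Run:
```python
from h import *
go((.53,-.08,.17),90)
axis("side");axis("scene");im=axis("wrist")
a=grab("side")[0]
save("v.png",np.hstack([cv2.resize(a[60:260,160:400],(480,400)),cv2.resize(im,(300,400))]))
```

```text
t 13.25 ee [ 0.5291 -0.079   0.1856] yaw -89.93 shift [0.0009 0.001  0.0156] turn 0.0012 q6 1.4 F [-0.15  1.08 -0.81] w 0.0187
side 309 [ 0.5043 -0.071   0.1488] dir [ 0.467 -0.001  0.884] tilt 27.8 [ 0.479 -0.087  0.11 ] [ 0.532 -0.064  0.189]
scene 209 [0.5274 0.0219 0.024 ] dir [0.998 0.059 0.004] tilt 89.8 [0.481 0.007 0.021] [0.587 0.036 0.028]
wrist 2213 [0.5281 0.0218 0.0244] dir [-0.998 -0.07   0.001] tilt 89.9 [0.481 0.005 0.022] [0.587 0.037 0.027]
```

View pics/v.png

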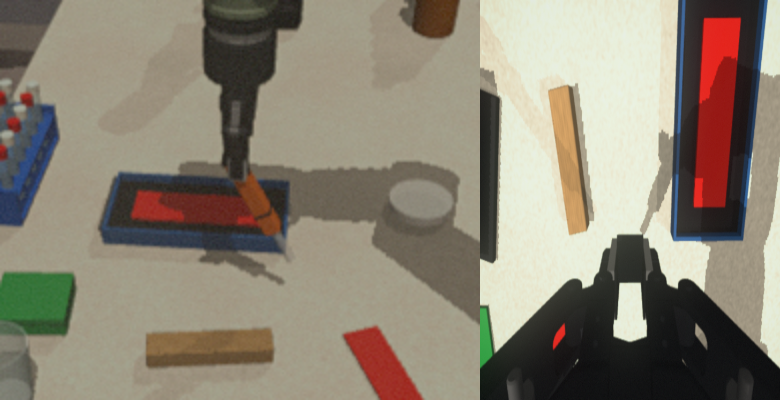

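>>> servo_tool(
  series=[
    [[0,0,0.03,0,0.01],[0,0,0.055,0,0.01],[0,0,0.065,0,0.01],[0.002,0,0.068,0,0.01],[0.01,0,0.072,0,0.01],[0.0207,0,0.0776,0,0.01],[0.031,0,0.086,0,0.01],[0.0413,0,0.0947,0,0.01],[0.0413,0,0.0947,0,0.01]],
  ],
  force=30,
)

```text
time_s: 14.35
ee_pos: [0.5747, -0.08, 0.0937]
tool_rot: [[1.0, -0.001, 0.006], [-0.001, -1.0, -0.0], [0.006, 0.0, -1.0]]
wrist_force: [2.9, 0.7, 6.1]
grip_width: 0.0189
finger_force: 70.8
```

Run:
```python
from h import *
go((.5876,-.08,.07),90)
save("x.png",axis("side"))
```

```text
t 14.35 ee [ 0.5747 -0.08    0.0937] yaw -90.04 shift [ 0.0127 -0.      0.0238] turn -0.0007 q6 1.41 F [2.91 0.68 6.15] w 0.0189
side 703 [0.5542 0.0368 0.0229] dir [-0.988 -0.156  0.005] tilt 89.7 [0.481 0.006 0.004] [0.627 0.063 0.029]
```

>>> servo_tool(
  series=[
    [[0.009,0,0.01,0,0.012],[0.0172,0,0.0206,0,0.012],[0.0245,0,0.032,0,0.012],[0.0307,0,0.0438,0,0.012],[0.0307,0,0.0438,0,0.012]],
  ],
  force=30,
)

```text
time_s: 14.9
ee_pos: [0.6051, -0.0804, 0.0494]
tool_rot: [[1.0, 0.0, 0.006], [0.0, -1.0, -0.001], [0.006, 0.001, -1.0]]
wrist_force: [2.1, -0.6, 4.2]
grip_width: 0.018
finger_force: 70.8
```

```bash
sed -i 's/m=(h>3)/m=(abs(W[...,1]-e[1])<.04)\&(h>3)/' h.py
python3 - <<'E'
from h import *
go((.61,-.08,.02),90)
save("x2.png",axis("side"));axis("scene")
E
```

```text
t 14.9 ee [ 0.6051 -0.0804  0.0494] yaw -89.98 shift [ 0.0048 -0.0004  0.0294] turn 0.0003 q6 1.42 F [ 2.14 -0.58  4.22] w 0.018
side 350 [ 0.5498 -0.0744  0.0468] dir [0.923 0.01  0.384] tilt 67.4 [ 0.506 -0.091  0.018] [ 0.593 -0.067  0.071]
scene 16 [ 0.5868 -0.085   0.0713] dir [0.545 0.167 0.822] tilt 34.7 [ 0.571 -0.09   0.059] [ 0.622 -0.071  0.129]
```

>>> servo_tool(
  series=[
    [[0.005,0,0.0125,0,0.01],[0.0092,0,0.0252,0,0.01],[0.011,0,0.032,0,0.01],[0.0121,0,0.0384,0,0.01],[0.0121,0,0.041,0,0.01],[0.0121,0,0.041,0,0.01]],
  ],
)

```text
time_s: 15.6
ee_pos: [0.6136, -0.0803, 0.007]
tool_rot: [[1.0, -0.0, -0.001], [-0.0, -1.0, -0.0], [-0.001, 0.0, -1.0]]
wrist_force: [1.5, -0.7, 4.7]
grip_width: 0.0188
finger_force: 70.9
```

Run:
```python
from h import *
go((.61,-.08,.005),90)
save("x3.png",axis("side"))
```

```text
t 15.6 ee [ 0.6136 -0.0803  0.007 ] yaw -90.0 shift [-0.0036 -0.0003  0.002 ] turn -0.0 q6 1.42 F [ 1.53 -0.71  4.65] w 0.0188
side 351 [ 0.5551 -0.0746  0.0212] dir [0.996 0.019 0.084] tilt 85.2 [ 0.508 -0.091  0.006] [ 0.602 -0.066  0.034]
```

>>> servo_tool(
  series=[
    [[0,0,0.003,0,0.01],[0,0,0.005,0,0.01],[0,0,0.006,0,0.01],[0,0,0.006,0,0.01]],
  ],
)

```text
time_s: 16.05
ee_pos: [0.6147, -0.0803, 0.0016]
tool_rot: [[1.0, -0.0, 0.002], [-0.0, -1.0, -0.0], [0.002, 0.0, -1.0]]
wrist_force: [2.5, 0.0, 5.9]
grip_width: 0.0186
finger_force: 71.1
```

Run:
```python
from h import *
go((.61,-.08,.005),90)
save("x4.png",axis("side"))
```

```text
t 16.05 ee [ 0.6147 -0.0803  0.0016] yaw -90.02 shift [-0.0047 -0.0003 -0.0034] turn -0.0004 q6 1.42 F [2.47 0.03 5.86] w 0.0186
side 343 [ 0.5559 -0.0748  0.0184] dir [0.999 0.022 0.04 ] tilt 87.7 [ 0.508 -0.092  0.004] [ 0.605 -0.065  0.028]
```

>>> servo_tool(
  series=[
    [[0,0,0,0,0.025],[0,0,0,0,0.03],[0,0,0,0,0.05],[0,0,-0.002,0,0.05],[-0.025,0,-0.05,0,0.05],[-0.051,0,-0.08,0,0.05],[-0.051,0,-0.08,0,0.05],[-0.051,0,-0.08,0,0.05]],
  ],
)

```text
time_s: 16.9
ee_pos: [0.5631, -0.0802, 0.0818]
tool_rot: [[1.0, -0.0, 0.002], [-0.0, -1.0, -0.0], [0.002, 0.0, -1.0]]
wrist_force: [0.5, 0.5, 0.5]
grip_width: 0.0499
finger_force: 0.0
```

Run:
```python
from h import *
im,d,W=grab("wrist");H=hsv(im);h,s=H[...,0],H[...,1]
save("y1.png",axis("side"))
m=(h>3)&(h<18)&(s>110)&(abs(W[...,1]+.08)<.05)&(abs(W[...,0]-.57)<.1)&(W[...,2]>.012)
print(m.sum(),rect(W[m]),np.nanmedian(W[m][:,2]),W[m].min(0),W[m].max(0))
go((.563,-.08,.003),90)
```

```text
side 373 [ 0.562  -0.0746  0.0162] dir [-1.    -0.03   0.006] tilt 89.7 [ 0.51  -0.092  0.004] [ 0.62  -0.067  0.024]
3673 (array([ 0.5629, -0.0603]), array([ 60.2, 109.7]), 0.22) 0.019247090837217984 [ 0.50819332 -0.09045005  0.01408069] [ 0.61787224 -0.03014055  0.13418737]
t 17.0 ee [ 0.5629 -0.0801  0.0802] yaw -90.01 shift [ 0.0002 -0.0001  0.0772] turn -0.0002 q6 1.41 F [ 0.34 -0.03  0.54] w 0.0498
```

The tester lies flat. Regrasping at its centre of mass.

>>> servo_tool(
  series=[
    [[0,0,0.04,0,0.05],[0,0,0.07,0,0.05],[0,0,0.0765,0,0.05],[0,0,0.0765,0,0.05],[0,0,0.0765,0,0.01],[0,0,0.0765,0,0.01],[0,0,0.0765,0,0.01],[0,0,0.0765,0,0.01],[0,0,0.0765,0,0.01],[0,0,0.0765,0,0.01],[0,0,0.05,0,0.01],[0,0,0.0,0,0.01]],
  ],
  force=40,
)

```text
time_s: 18.2
ee_pos: [0.5598, -0.0797, 0.0786]
tool_rot: [[1.0, -0.0, -0.009], [-0.0, -1.0, 0.001], [-0.009, -0.001, -1.0]]
wrist_force: [0.5, 0.3, -0.6]
grip_width: 0.0187
finger_force: 40.6
```

>>> servo_tool(
  series=[
    [[0,0,0,0,0.01],[0,0,0,0,0.01]],
  ],
)

```text
time_s: 18.4
ee_pos: [0.5633, -0.0803, 0.0822]
tool_rot: [[1.0, -0.0, 0.003], [-0.0, -1.0, -0.001], [0.003, 0.001, -1.0]]
wrist_force: [-0.2, 0.3, -2.1]
grip_width: 0.019
finger_force: 40.7
```

Run:
```python
from h import *
axis("side")
# sheet pose now
for n in("scene","side","wrist"):
    im,d,W=grab(n);H=hsv(im);h,s=H[...,0],H[...,1];x,y,z=W[...,0],W[...,1],W[...,2]
    m=((h<3)|(h>174))&(s>150)&(abs(y+.23)<.055)&(abs(x-.6)<.12)&(z<.03)
    P=W[m]
    if len(P)>50:print(n,len(P),rect(P),np.median(P[:,2]).round(4))
go((.620,-.2285,.06),90.4)
```

```text
side 184 [ 0.5312 -0.0748  0.0924] dir [ 0.998 -0.015  0.068] tilt 86.1 [ 0.509 -0.096  0.079] [ 0.554 -0.048  0.131]
scene 268 (array([ 0.602 , -0.2305]), array([ 58.7, 172.8]), 0.52) 0.0186
side 245 (array([ 0.6009, -0.235 ]), array([ 76.6, 182.1]), 0.75) 0.0198
wrist 25201 (array([ 0.5963, -0.2323]), array([ 67.7, 186.9]), 0.35) 0.0191
t 18.6 ee [ 0.5617 -0.08    0.0795] yaw -90.01 shift [0.0583 0.1485 0.0192] turn -0.0072 q6 1.41 F [ 0.35 -0.24 -0.38] w 0.0188
```

>>> servo_tool(
  series=[
    [[0.02,0.045,0,0,0.01],[0.04,0.09,0,-0.007,0.01],[0.056,0.13,0,-0.007,0.01],[0.056,0.149,0,-0.007,0.01],[0.056,0.149,0.02,-0.007,0.01],[0.056,0.149,0.035,-0.007,0.01],[0.056,0.149,0.035,-0.007,0.01],[0.056,0.149,0.035,-0.007,0.01]],
  ],
)

```text
time_s: 19.4
ee_pos: [0.6182, -0.2282, 0.0452]
tool_rot: [[1.0, 0.008, -0.002], [0.008, -1.0, 0.001], [-0.002, -0.001, -1.0]]
wrist_force: [1.1, -0.6, -1.0]
grip_width: 0.0191
finger_force: 40.6
```

Run:
```python
from h import *
go((.6185,-.2295,.024),90.4)
im,d,W=grab("wrist");H=hsv(im);h,s=H[...,0],H[...,1];x,y,z=W[...,0],W[...,1],W[...,2]
m=((h<3)|(h>174))&(s>150)&(abs(y+.23)<.045)&(abs(x-.6)<.12)&(z<.03)
P=W[m];print(rect(P),np.percentile(P,[1,99],axis=0).round(4),np.median(P[:,2]))
f=P[P[:,0]>.66];print("far part y",np.percentile(f[:,1],[2,98]).round(4))
save("z1.png",axis("side"));axis("scene")
```

```text
t 19.4 ee [ 0.6182 -0.2282  0.0452] yaw -89.56 shift [0.0003 0.0013 0.0212] turn 0.0007 q6 1.19 F [ 1.13 -0.62 -0.95] w 0.0191
(array([ 0.6175, -0.2301]), array([ 63. , 141.2]), 0.34) [[ 0.5515 -0.2607  0.0132]
 [ 0.6874 -0.1999  0.0207]] 0.019266140342118238
far part y [-0.259  -0.2004]
side 364 [ 0.6172 -0.2242  0.0478] dir [-0.999 -0.016  0.05 ] tilt 87.1 [ 0.563 -0.248  0.015] [ 0.682 -0.191  0.091]
scene 177 [ 0.6382 -0.2291  0.0542] dir [0.941 0.28  0.191] tilt 79.0 [ 0.573 -0.254  0.016] [ 0.675 -0.216  0.101]
```

>>> servo_tool(
  series=[
    [[0.0005,0.0015,0.01,0,0.01],[0.0005,0.0015,0.016,0,0.01],[0.0005,0.0015,0.019,0,0.01],[0.0005,0.0015,0.02,0,0.01],[0.0005,0.0015,0.021,0,0.01],[0.0005,0.0015,0.021,0,0.01]],
  ],
)

```text
time_s: 20.15
ee_pos: [0.6189, -0.2305, 0.0259]
tool_rot: [[1.0, 0.007, -0.001], [0.007, -1.0, 0.0], [-0.001, -0.0, -1.0]]
wrist_force: [-3.4, 2.1, 6.9]
grip_width: 0.019
finger_force: 41.5
```

>>> servo_tool(
  series=[
    [[0,0,0,0,0.025],[0,0,0,0,0.03],[0,0,0,0,0.045],[0,0,0,0,0.045],[0,0,-0.02,0,0.045],[0,0,-0.06,0,0.045],[-0.04,0,-0.11,0,0.045],[-0.08,0,-0.16,0,0.045],[-0.12,0,-0.2,0,0.045],[-0.16,0,-0.2,0,0.045],[-0.16,0,-0.2,0,0.045],[-0.16,0,-0.2,0,0.045]],
  ],
)

```text
time_s: 21.35
ee_pos: [0.458, -0.2319, 0.2265]
tool_rot: [[1.0, 0.005, 0.002], [0.005, -1.0, -0.001], [0.002, 0.001, -1.0]]
wrist_force: [0.1, 0.5, 0.3]
grip_width: 0.0449
finger_force: 0.0
```

Run:
```python
from h import *
a=grab("side");w=grab("wrist")
for im,d,W in(a,w):
    H=hsv(im);h,s=H[...,0],H[...,1];x,y,z=W[...,0],W[...,1],W[...,2];g=(abs(y+.23)<.05)&(abs(x-.6)<.12)
    for nm,m in(("sheet",((h<3)|(h>174))&(s>150)&g&(z<.03)),("orange",(h>4)&(h<18)&(s>120)&g&(z>.025))):
        P=W[m];print(nm,len(P),rect(P) if len(P)>5 else "",np.median(P[:,2]).round(4))
save("end.png",np.hstack([cv2.resize(a[0],(400,300)),cv2.resize(w[0],(400,300))]))
```

```text
sheet 233 (array([ 0.5987, -0.2346]), array([ 73.8, 180.5]), 0.87) 0.0197
orange 312 (array([ 0.5822, -0.2283]), array([ 29.9, 185.7]), -2.6) 0.038
sheet 5929 (array([ 0.5762, -0.23  ]), array([ 62. , 138.2]), 0.36) 0.0192
orange 1792 (array([ 0.5998, -0.2302]), array([19.5, 74.7]), 0.71) 0.0391
```

View pics/end.png

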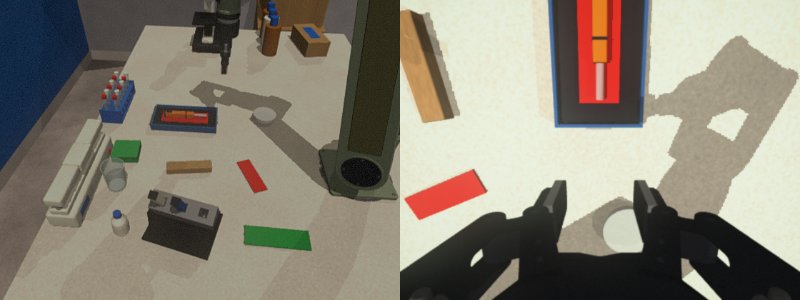

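The tester lies along the middle of the red sheet in the case (right view, (600,50)). The stand and the other things are untouched.

```bash
python3 -c "
from h import *
print(order.close_job())"
```

```text
the job is handed in; nothing more can be done
None
```

The job is handed in at about 21 s of the 62 s allowed: the red sheet lies flat, centred and lengthwise in the case, with the orange tester laid along its middle and the stand and other things left where they were; on the way I laid the tester on the bare bench to turn it flat and regrip it.

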